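Switch on a worktop induction hob and slide its curved power strip up to boost

ROBOT

A 7-joint arm with a two-finger parallel gripper is mounted at the origin on the work surface. World frame = base frame: x ahead of the robot, y to its left, z up, the work surface at z = 0. Lengths are in m, angles in rad, forces in N, time in s.
With the tool pointing down it reaches from about 0.425 to 0.925 m from the base axis. Payload 6.8 kg.
Tool frame: the origin (TCP) lies between the finger pads, 19 mm behind the fingertips; this is the grasp point; z points along the fingers, y is the line along which they close (so a half turn about z gives the same grasp; the last joint's range is limited). The gripper opens to 88 mm and grips with 3 to 60 N. Pads are 20 mm wide; open, the fingers measure 115 mm over their backs; the gripper's body (75 mm by 178 mm) begins 61 mm behind the grasp point.
Start: joints at [1.056, 0.477, 0.022, 1.555, -0.011, 1.109, -0.083], TCP at [0.267, -0.62, 0.241] pointing down, gripper open.
Joint ranges: [-2.96, 2.96], [-0.34, 2.1], [-1.41, 1.46], [0.24, 2.44], [-1.37, 4.51], [0.17, 1.92], [-2.96, 2.96]. Speed limits (rad/s): [2.39, 2.39, 3.14, 3.14, 3.14, 3.14, 3.14].

INTERFACE

Orientations are given as a 3x3 rotation matrix whose columns are the frame's x, y, z axes.
In Python, from bench import monitor, imaging, r, nets gives the robot as it stands.
- The arm moves only by the shell command python3 -m jog 'ROWS' [FORCE]. ROWS is JSON, a list of rows, each a list of 7 numbers: the turn, a rotation vector about the tool's x, y, z in degrees, then the shift along the tool's x, y, z in mm, then the opening in per cent of the stroke, from 0 (shut) to 100 (fully open). A call has 1 to 5 rows; each row shifts and turns the commanded pose from where the row before left it, along the tool's axes as they then stand; what a row does not reach is not made up. A row lasts 1/12 s, in which the tool goes at most 41.7 mm and 7.16 degrees, less where a joint would pass 70% of its speed; a pose out of reach is approached as far as the arm can. A call is refused whole if a number of a shift passes 41.7 or a number of a turn 7.16, either way. A call with a gripper value outside its range is refused whole. The fingers move at their own pace and stop on an object; FORCE is the grip in N (left out, the last holds). Time passes only in rows, so rows that do not move let the fingers close. It gives the time, the measured TCP pose, the force, the opening and the grip force at its end, in the units of the state.
- monitor.state(): the state, without advancing time (a new reading comes with each control period).
- imaging.grab_frame(name): name is "scene" or "top" or "wrist"; returns a dict with "frame" (400x640x3 uint8, red, green, blue), "fovy" (degrees; the focal length in pixels is half the picture's height over the tangent of half this angle, whatever the lens; pixels are square), "cx", "cy" (the principal point, pixels), "R" (3x3) and "t" (3): a world point X has camera coordinates R X + t. Camera axes: x right, y down, z forward; pixel columns grow to the right and rows downward; lengths in m; the calibration is good to about 2 mm. A picture is of the moment at which its call begins. There is no depth.
- r.job_done(): hands the job in; it is judged then, once.
Trained networks look in a picture, given as the dict that the camera call returned (one of the last four; its "shot" number tells which), for a name from the list of things; names that differ only in an ending like _2 or _b are one class to them, and where a whole thing is asked for, a point or a joint stands for the part that bears it (a point fixed in the world has none). Each returns a list of dicts, best first, with "conf" (0 to 1); they miss things now and then, are a little off and sometimes report something else, mostly with a low value. They report only what shows in the picture. A call takes as long as a camera call.
- nets.boxes_of(thing, picture): "xy" ([column, row] in pixels, amid what is visible of it).
The state is a dict: "t": time; "qpos": joint angles; "joint_velocities": joint speeds; "joint_efforts": joint torques, N m; "eef_pos": TCP position; "eef_rot": TCP orientation; "wrist_force": force on the tool from outside, world axes, zero at the start; "torque": the same for the moment, N m; "grip_width": finger opening in m; "gripper_force": force on a finger pad.
Only numpy, scipy, OpenCV 4.12 (cv2) and the standard library are available. Lean on these libraries where they do the work, as an engineer would, in place of code of your own. Each camera call takes 0.05 s, during which the arm holds its last target. There are 200 camera calls.

TASK

Switch on the plug-in induction hob by resting the closed fingertips on its on/off key (the broken ring with a bar, at the front right) for about a second, then put the fingertips on the thin left end of the curved power strip and slide them along the curve, without lifting off, all the way to its thick right end. Touch the glass only lightly, and finish with the fingertips still resting on the thick end, which gives boost. Leave the timer and lock keys, the frying pan and the other things alone.

Things in the scene. Friction and masses are not known exactly. Their poses are not given: they have to be found in the camera images.
- hob_top: Black glass top of the induction hob, 380 mm deep (x), 300 mm wide (y), thin aluminium edge; the hob does not slide. Origin: centre of the glass surface, about 60 mm above the worktop; x away from the controls, y to the left as the robot sees it, z up. It stays level and is springy: sinks about 1 mm per 4 N, 5 mm at most. Cooking zone centre at (0.045, 0) m.
- key_onoff: On/off touch key at the hob's front right: a printed light ring broken by a short bar, 18 mm across, touch area 24 mm across. Flat, does not move in. Origin at its centre on the glass, at (-0.155, -0.110) m in the hob_top frame.
- key_timer: Timer touch key (printed clock face, 18 mm) at the hob's front left, touch area 24 mm across, origin at its centre on the glass, at (-0.155, 0.060) m in the hob_top frame. Leave alone.
- key_lock: Child-lock touch key (printed padlock, 13 mm) left of the timer key, touch area 24 mm across, origin at its centre on the glass, at (-0.155, 0.110) m in the hob_top frame. Leave alone.
- power_strip: Curved touch strip on the glass, printed as a light wedge, 3 mm wide at the low (left, +y) end, 14 mm at the high (right, -y) end; touch area 14 mm wide throughout. An arc of 150 mm radius about the cooking zone's centre, on its robot side, 40 degrees either way, 209 mm between end points (touch area 9 mm more each end). Seven ticks 35 mm apart beside it, robot side. Frame as hob_top.
- low_end (a point): Centre line of the strip at its thin left end, beside the first tick, on the glass.
- mark_1 (a point): Centre line of the strip beside tick 2 of 7, counted from the thin end.
- mark_2 (a point): Centre line of the strip beside tick 3 of 7, counted from the thin end.
- mark_3 (a point): Centre line of the strip beside tick 4 of 7, counted from the thin end.
- mark_4 (a point): Centre line of the strip beside tick 5 of 7, counted from the thin end.
- mark_5 (a point): Centre line of the strip beside tick 6 of 7, counted from the thin end.
- high_end (a point): Centre line of the strip at its thick right end, beside the last tick: boost.
- pan: Dark steel frying pan standing on the cooking zone, 200 mm across the rim, 160 mm across the base, 42 mm high, its handle rising to 66 mm and reaching 265 mm from its centre, away from the controls. Origin at the centre of its underside, x along the handle. About 0.75 kg. Leave alone.
- mug: White mug, 80 mm across, 90 mm high, on the worktop left of the hob. Origin under its centre.
- salt: Glass salt shaker with a steel cap, 52 mm across, 84 mm high, on the worktop right of the hob. Origin under its centre.
- spatula: Wooden-handled spatula 280 mm long, lying on the worktop right of the hob, its x axis along it from handle to blade.

How it is judged:
On the way, in this order (a step that is already met when the one before it is completed fails the run):
1. the closed fingertips rest on the on/off key for at least half a second (horizontal distance between the grasp point and key_onoff below 0.016 m and contact force between the fingers and key_onoff above 0.15 N), for 0.5 s.
2. the fingertips are in contact with the power strip at the thin end of the strip (horizontal distance between the grasp point and low_end below 0.016 m and contact force between the fingers and power_strip above 0.15 N), for 0.05 s.
3. the fingertips are in contact with the power strip at the second tick (horizontal distance between the grasp point and mark_1 below 0.016 m and contact force between the fingers and power_strip above 0.15 N), for 0.05 s.
4. the fingertips are in contact with the power strip at the third tick (horizontal distance between the grasp point and mark_2 below 0.016 m and contact force between the fingers and power_strip above 0.15 N), for 0.05 s.
5. the fingertips are in contact with the power strip at the middle tick (horizontal distance between the grasp point and mark_3 below 0.016 m and contact force between the fingers and power_strip above 0.15 N), for 0.05 s.
6. the fingertips are in contact with the power strip at the fifth tick (horizontal distance between the grasp point and mark_4 below 0.016 m and contact force between the fingers and power_strip above 0.15 N), for 0.05 s.
7. the fingertips are in contact with the power strip at the sixth tick (horizontal distance between the grasp point and mark_5 below 0.016 m and contact force between the fingers and power_strip above 0.15 N), for 0.05 s.
8. the fingertips are in contact with the power strip at the thick end of the strip (horizontal distance between the grasp point and high_end below 0.016 m and contact force between the fingers and power_strip above 0.15 N), for 0.05 s.
At the end, for the whole second after the job is handed in: The fingertips rest on the thick end of the power strip (tool point within 16 mm of it seen from above, contact of 0.15 to 15 N), and the pan, mug, salt shaker and spatula are where they were, within 15 mm (all of step 8 and contact force between the fingers and hob_top below 15 N and distance of each of pan, mug, salt, spatula from where it was at the start of the episode below 0.015 m and angle between pan's own z axis and vertical below 0.1 rad and linear speed of pan below 0.02 m/s); the arm keeps its last pose, push and grip.
It fails at once if the fingertips press on the hob with more than 15 N (contact force between the fingers and hob_top above 15 N).
It fails at once if the fingertips touch the timer or lock key (contact force between the fingers and key_timer above 0.3 N or contact force between the fingers and key_lock above 0.3 N).
It fails at once if the stroke is broken: between the ends of the strip the fingertips hang some 5 to 12 mm above it without contact ((horizontal distance between the grasp point and mark_1 below 0.016 m or horizontal distance between the grasp point and mark_2 below 0.016 m or horizontal distance between the grasp point and mark_3 below 0.016 m or horizontal distance between the grasp point and mark_4 below 0.016 m or horizontal distance between the grasp point and mark_5 below 0.016 m) and z of the grasp point in the frame of hob_top between 0.024 and 0.031 m and contact force between the fingers and hob_top below 0.02 N).
It fails at once if the frying pan is shifted, tipped or lifted (distance of pan from where it was at the start of the episode above 0.015 m or angle between pan's own z axis and vertical above 0.1 rad).
It fails at once if the mug, salt shaker or spatula is shifted, tipped or lifted ((distance of mug from where it was at the start of the episode above 0.015 m or angle between mug's own z axis and vertical above 0.2 rad) or (distance of salt from where it was at the start of the episode above 0.015 m or angle between salt's own z axis and vertical above 0.2 rad) or distance of spatula from where it was at the start of the episode above 0.015 m).
It also fails if it takes over 51 s, if anything falls off the work surface, if the arm or the gripper's body presses on something with over 40 N, if the wrist force passes 120 N, or if a joint passes its speed limit or range.

## Working session

There is one attempt and no reset: what is moved stays moved. The work goes in short steps, Python scripts to look and compute and a shell command to move; the robot and the scene stay as the last step left them, time stands still between calls to the robot, and variables do not carry over. Pictures are saved under pics/ and viewed, at most 10 in all, crops included, and the job is handed in when it is done.

```bash
mkdir -p pics
cat > h.py <<'E'
import numpy as np, cv2
from bench import monitor, imaging, r, nets
def ray(p,uv):
    f=200/np.tan(np.radians(p['fovy'])/2); R=np.array(p['R']); t=np.array(p['t'])
    d=R.T@np.array([(uv[0]-p['cx'])/f,(uv[1]-p['cy'])/f,1]); return -R.T@t,d
def onz(p,uv,z):
    c,d=ray(p,uv); return c+d*(z-c[2])/d[2]
def save(p,n): cv2.imwrite('pics/'+n,p['frame'][:,:,::-1])
E
python3 - <<'E'
from h import *
np.set_printoptions(precision=4,suppress=True)
for n in ['top','scene']:
    p=imaging.grab_frame(n); save(p,n+'.png'); print(n,p['fovy'],ray(p,(320,200)))
    for k,z in [('hob_top',.06),('key_onoff',.06),('key_timer',.06),('key_lock',.06),('power_strip',.06),('pan',.08)]:
        for b in nets.boxes_of(k,p)[:2]: print(k,b['conf'],b['xy'],onz(p,b['xy'],z))
s=monitor.state();print(s['eef_pos'],s['eef_rot'],s['t'],s['grip_width'],s['wrist_force'])
E
```

```text
top 52.36199963273412 (array([ 0.4964, -0.0019,  1.0596]), array([ 0.1076, -0.0157, -0.9944]))
hob_top 0.76 [334.2, 202.5] [ 0.5982 -0.0527  0.06  ]
hob_top 0.32 [341.3, 215.8] [ 0.5652 -0.0698  0.06  ]
power_strip 0.7 [339.5, 213.0] [ 0.5721 -0.0655  0.06  ]
pan 0.79 [332.9, 149.0] [ 0.7282 -0.0501  0.08  ]
scene 47.69178087470286 (array([1.0238, 0.4021, 0.9216]), array([-0.3878, -0.4006, -0.8302]))
hob_top 0.66 [313.9, 212.3] [0.6544 0.0008 0.06  ]
key_lock 0.45 [311.6, 162.1] [ 0.5589 -0.1074  0.06  ]
power_strip 0.52 [322.6, 176.0] [ 0.5691 -0.0587  0.06  ]
pan 0.73 [272.4, 207.2] [ 0.7198 -0.0636  0.08  ]
[ 0.2671 -0.62    0.2414] [[ 0.9184  0.3956  0.0001]
 [ 0.3956 -0.9184 -0.0001]
 [ 0.      0.0001 -1.    ]] 0.7 0.08825114110211894 [0.4322 0.0396 0.4947]
```

View pics/top.png

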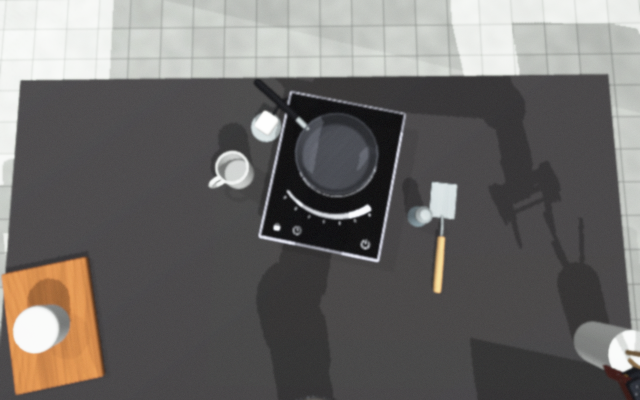

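View pics/scene.png

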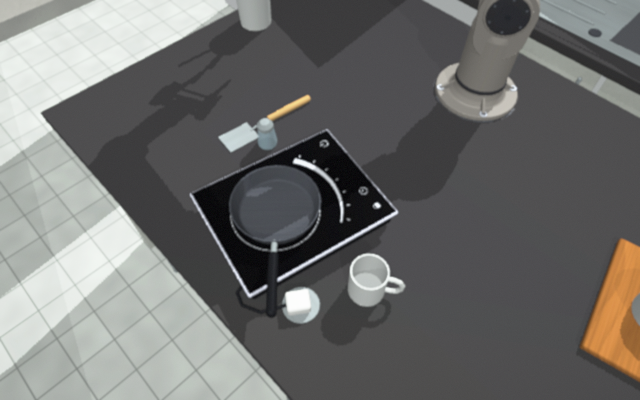

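The top view shows the hob with corners at about (291,93), (405,114), (378,261) and (260,237). The on/off key is at (365,244), the timer at (297,230), the lock at (277,228), and the strip runs from (289,192) to (369,209). The scene view agrees: on/off is at (324,143) and the pan handle points away from the controls. Next I fit the pose.

```bash
cat >> h.py <<'E'
from scipy.optimize import least_squares
a=np.radians(40)
arc=lambda th:(0.045-.15*np.cos(th),.15*np.sin(th))   # th=+40deg low end (+y)
M={'onoff':(-.155,-.11),'timer':(-.155,.06),'lock':(-.155,.11),'low':arc(a),'high':arc(-a),'FL':(-.19,.15),'FR':(-.19,-.15),'BL':(.19,.15),'BR':(.19,-.15)}
for i in range(1,6): M['m%d'%i]=arc(a-i*a/3)
def W(x,m): c,s=np.cos(x[2]),np.sin(x[2]); return np.array([x[0]+c*m[0]-s*m[1],x[1]+s*m[0]+c*m[1]])
def fit(obs,z=.06):  # obs: [(pic,{name:uv})]
    P=[(M[k],onz(p,uv,z)[:2]) for p,d in obs for k,uv in d.items()]
    s=least_squares(lambda x:np.concatenate([W(x,m)-q for m,q in P]),[.6,-.05,-.2],loss='soft_l1',f_scale=.003)
    return s.x,[np.round(1000*(W(s.x,m)-q),1) for m,q in P]
def tool(x,names,z,yaw=None):
    s=monitor.state(); R=np.array(s['eef_rot']); p=np.array(s['eef_pos'])
    for n in names:
        w=W(x,M[n]); print(n,np.round(w,4),'tool mm',np.round(1000*R.T@(np.append(w,z)-p),1))
    print('yaw tool x',np.degrees(np.arctan2(R[1,0],R[0,0])))
E
python3 - <<'E'
from h import *
np.set_printoptions(precision=4,suppress=True)
p=imaging.grab_frame('top'); q=imaging.grab_frame('scene')
d={'BL':(291,93),'BR':(405,114),'FR':(378.5,261),'FL':(260,237),'onoff':(365,244),'timer':(297,230),'lock':(277,228),'low':(288,191),'high':(370,209)}
e={'onoff':(324,143.5),'timer':(363.5,190.5),'lock':(377,206),'FR':(328,130),'FL':(397,212),'BR':(191,194),'BL':(250,297)}
for o in ([(p,d)],[(q,e)],[(p,d),(q,e)]): x,r_=fit(o); print(x,r_)
tool(x,['onoff','low','high'],.15)
E
```

```text
[ 0.6693 -0.0515 -0.2057] [array([6.6, 2.6]), array([ 2.9, -3. ]), array([-2.2, -1. ]), array([-0.4,  4.2]), array([-0.9, -0.9]), array([-1.1, -0.3]), array([ 3.9, -0.5]), array([-7. , -4.2]), array([-0.4,  9. ])]
[ 0.6701 -0.051  -0.2032] [array([0.4, 1.4]), array([0.3, 1.3]), array([ 0.9, -0.5]), array([-2.9, -5.4]), array([-4.9,  3.5]), array([ 2.5, -3.5]), array([1.3, 0.6])]
[ 0.6697 -0.0512 -0.2044] [array([6.8, 3.1]), array([ 3.5, -2.5]), array([-1.6, -1.1]), array([-0.2,  4.3]), array([-0.4, -0.9]), array([-0.9, -0.3]), array([ 4.1, -0.4]), array([-6.7, -4. ]), array([0.1, 9.2]), array([-0.2,  1.4]), array([0. , 1.3]), array([ 0.6, -0.5]), array([-3.5, -5.3]), array([-5.1,  3.5]), array([ 1.8, -3.9]), array([1. , 0.1])]
onoff [ 0.4956 -0.1275] tool mm [ 404.7 -361.9   91.4]
low [0.6208 0.0574] tool mm [ 592.8 -482.1   91.4]
high [ 0.5817 -0.1314] tool mm [ 482.2 -324.2   91.4]
yaw tool x 23.3072274187135
```

Run:
```python
from h import *
np.set_printoptions(precision=3,suppress=True)
p=imaging.grab_frame('top'); q=imaging.grab_frame('scene');w=imaging.grab_frame('wrist')
for c in (p,q):
    f=200/np.tan(np.radians(c['fovy'])/2)
    for X in ([.267,-.62,.24],[.267,-.62,.4]):
        v=np.array(c['R'])@X+c['t']; print(v[:2]/v[2]*f+[c['cx'],c['cy']])
print(onz(q,(255,28),0), onz(p,(595,355),0)); save(w,'w0.png')
```

```text
[635.881 362.424]
[717.96  392.586]
[259.897 -39.158]
[ 252.759 -103.287]
[ 0.274 -0.678  0.   ] [ 0.218 -0.701  0.   ]
```

View pics/w0.png

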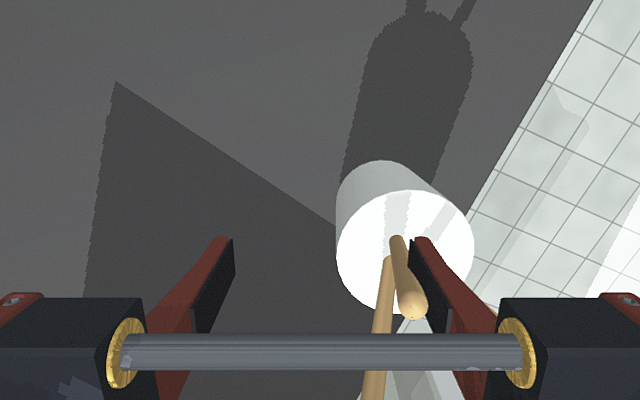

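The wrist view shows a utensil crock at about (405,235) with spoon handles ending near (410,310) and (375,390), between and beside the open fingers. I'll rise straight up before going sideways.

```bash
python3 -m jog '[[0,0,0,0,0,-20,100],[0,0,0,0,0,-40,100],[0,0,0,0,0,-40,100],[0,0,0,0,0,-40,100],[0,0,0,0,0,-30,100]]'
python3 - <<'E'
from h import *
w=imaging.grab_frame('wrist'); save(w,'w1.png')
print(ray(w,(320,200)))
s=monitor.state();print(s['eef_pos'],s['t'])
E
```

```text
t: 1.37
eef_pos: [0.2672, -0.6202, 0.4154]
eef_rot: [[0.918, 0.396, 0.002], [0.396, -0.918, -0.003], [0.0, 0.004, -1.0]]
wrist_force: [0.4, -0.8, -0.3]
grip_width: 0.0878
gripper_force: 0.0
(array([ 0.34486508, -0.5873814 ,  0.55866386]), array([-0.29145603, -0.12785858, -0.94809561]))
[ 0.26791289 -0.62179009  0.42156852] 1.4167
```

View pics/w1.png

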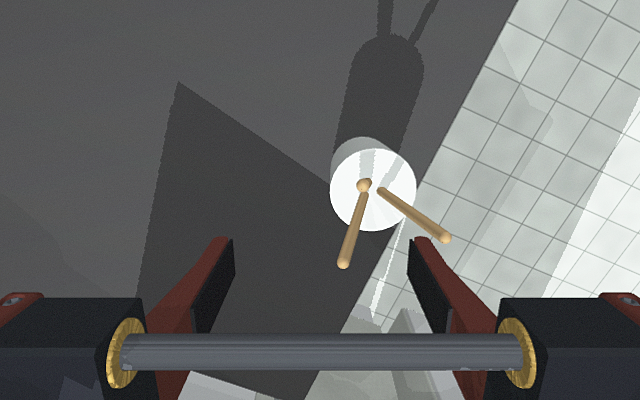

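The spoons are now clearly below the gripper: tips at (343,265) and (445,238), crock rim centred on (372,190), all well under the fingertips. I cross over to the hob and close the fingers on the way.

```bash
python3 -m jog '[[0,0,0,20,-18,0,0],[0,0,0,29,-26,0,0],[0,0,0,29,-26,0,0],[0,0,0,29,-26,0,0],[0,0,0,29,-26,0,0]]' 20
python3 -m jog '[[0,0,0,29,-26,0,0],[0,0,0,29,-26,0,0],[0,0,0,29,-26,0,0],[0,0,0,29,-26,0,0],[0,0,0,29,-26,10,0]]'
python3 -m jog '[[0,0,0,29,-26,20,0],[0,0,0,29,-26,20,0],[0,0,0,29,-26,20,0],[0,0,0,20,-18,30,0],[0,0,0,0,0,30,0]]'
python3 -m jog '[[0,0,0,0,0,35,0],[0,0,0,0,0,30,0],[0,0,0,0,0,15,0],[0,0,0,0,0,0,0]]'
python3 - <<'E'
from h import *
w=imaging.grab_frame('wrist'); save(w,'w2.png')
tool([0.6697,-0.0512,-0.2044],['onoff'],.15)
s=monitor.state();print(s['eef_pos'],s['t'],s['qpos'],s['grip_width'])
f=200/np.tan(np.radians(w['fovy'])/2)
for k in M:
    v=np.array(w['R'])@np.append(W([0.6697,-0.0512,-0.2044],M[k]),.06)+w['t']; print(k,np.round(v[:2]/v[2]*f+[w['cx'],w['cy']]))
E
```

```text
t: 1.83
eef_pos: [0.3441, -0.4523, 0.4111]
eef_rot: [[0.919, 0.395, 0.0], [0.395, -0.919, -0.0], [-0.0, 0.0, -1.0]]
wrist_force: [0.7, -0.2, 0.9]
grip_width: 0.0581
gripper_force: 0.0
t: 2.25
eef_pos: [0.4265, -0.2758, 0.403]
eef_rot: [[0.918, 0.395, 0.003], [0.395, -0.918, -0.002], [0.002, 0.003, -1.0]]
wrist_force: [0.7, 0.5, 0.6]
grip_width: 0.0246
gripper_force: 0.0
t: 2.67
eef_pos: [0.486, -0.1454, 0.284]
eef_rot: [[0.915, 0.404, 0.004], [0.404, -0.915, 0.002], [0.004, -0.0, -1.0]]
wrist_force: [-0.1, 0.4, -0.2]
grip_width: 0.0004
gripper_force: 0.0
t: 3.0
eef_pos: [0.4808, -0.1514, 0.2006]
eef_rot: [[0.918, 0.396, -0.007], [0.396, -0.918, 0.002], [-0.005, -0.004, -1.0]]
wrist_force: [-2.2, 0.3, -0.7]
grip_width: 0.0005
gripper_force: 0.0
onoff [ 0.4956 -0.1274] tool mm [ 22.  -16.8  52.8]
yaw tool x 23.319002510962758
[ 0.48221005 -0.15166979  0.20284176] 3.05 [ 0.45282058  0.26501211 -0.31703249  1.9753369   0.10212828  0.91996962
 -1.07994275] 0.0004763276255707865
onoff [300. 159.]
timer [106.  27.]
lock [ 40. -18.]
low [ 109. -127.]
high [349.  57.]
FL [-33.  -8.]
FR [316. 219.]
BL [ 248. -819.]
BR [ 689. -279.]
m1 [137. -67.]
m2 [172. -19.]
m3 [212.  17.]
m4 [256.  42.]
m5 [302.  55.]
```

View pics/w2.png

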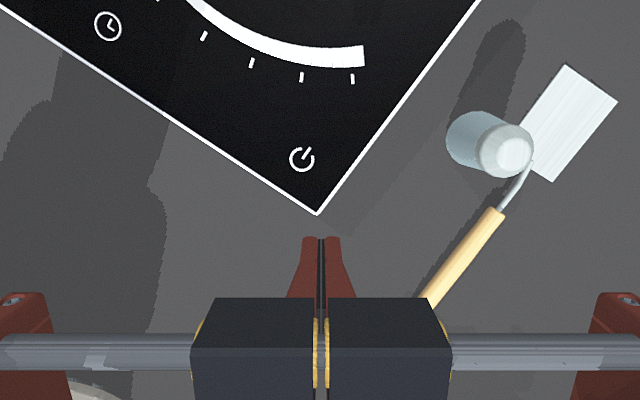

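The wrist view matches the prediction to about 2 mm: on/off seen at (302,159) against (300,159), timer at (108,27) against (106,27), last tick at (352,79). I go above the key and down close.

```bash
python3 -m jog '[[0,0,0,11,-9,0,0],[0,0,0,11,-8,20,0],[0,0,0,0,0,35,0],[0,0,0,0,0,30,0],[0,0,0,0,0,20,0]]'
python3 -m jog '[[0,0,0,0,0,0,0],[0,0,0,0,0,0,0],[0,0,0,0,0,0,0]]'
python3 - <<'E'
from h import *
tool([0.6697,-0.0512,-0.2044],['onoff'],.079)
s=monitor.state();print(s['eef_pos'],s['wrist_force'])
E
```

```text
t: 3.47
eef_pos: [0.4974, -0.1276, 0.0988]
eef_rot: [[0.918, 0.396, 0.001], [0.396, -0.918, -0.0], [0.001, 0.001, -1.0]]
wrist_force: [0.0, -0.5, 1.1]
grip_width: 0.001
gripper_force: 0.0
t: 3.72
eef_pos: [0.4986, -0.128, 0.1014]
eef_rot: [[0.919, 0.395, 0.003], [0.395, -0.919, -0.001], [0.003, 0.002, -1.0]]
wrist_force: [-0.1, -1.1, 0.7]
grip_width: 0.0006
gripper_force: 0.0
onoff [ 0.4956 -0.1274] tool mm [-2.6 -1.7 22.4]
yaw tool x 23.29026098676084
[ 0.49856264 -0.12795727  0.10136174] [-0.0746982  -1.06362991  0.73366162]
```

```bash
python3 -m jog '[[0,0,0,-2,-1,8,0],[0,0,0,0,0,8,0],[0,0,0,0,0,4,0],[0,0,0,0,0,0,0],[0,0,0,0,0,0,0]]'
for i in 1 2; do python3 -m jog '[[0,0,0,0,0,1,0],[0,0,0,0,0,0,0]]' | egrep 't:|eef_pos|wrist_f'; done
```

```text
t: 4.13
eef_pos: [0.4945, -0.1277, 0.0793]
eef_rot: [[0.918, 0.396, -0.0], [0.396, -0.918, -0.0], [-0.0, 0.0, -1.0]]
wrist_force: [-0.3, -0.7, 1.5]
grip_width: 0.0003
gripper_force: 0.8
t: 4.3
eef_pos: [0.4945, -0.1277, 0.0785]
eef_rot: [[0.918, 0.395, -0.0], [0.395, -0.918, -0.0], [-0.0, 0.0, -1.0]]
wrist_force: [-1.4, 0.1, 4.2]
t: 4.47
eef_pos: [0.4945, -0.1277, 0.0777]
eef_rot: [[0.918, 0.396, -0.0], [0.396, -0.918, -0.0], [-0.0, 0.0, -1.0]]
wrist_force: [-2.6, -0.4, 8.1]
```

Contact is at TCP z≈0.079, now pressing about 7 N. I ease off a little and hold.

```bash
python3 -m jog '[[0,0,0,0,0,-0.6,0],[0,0,0,0,0,0,0],[0,0,0,0,0,0,0],[0,0,0,0,0,0,0],[0,0,0,0,0,0,0]]'| egrep 't:|eef_pos|wrist_f'
python3 -m jog '[[0,0,0,0,0,0,0],[0,0,0,0,0,0,0],[0,0,0,0,0,0,0],[0,0,0,0,0,0,0],[0,0,0,0,0,0,0]]'| egrep 't:|eef_pos|wrist_f'
python3 -m jog '[[0,0,0,0,0,-10,0],[0,0,0,0,0,-20,0],[0,0,0,0,0,-20,0],[0,0,0,0,0,0,0],[0,0,0,0,0,0,0]]'| egrep 't:|eef_pos|wrist_f'
python3 - <<'E'
from h import *
tool([0.6697,-0.0512,-0.2044],['low','m1','m2','m3','m4','m5','high'],.079)
E
```

```text
t: 4.88
eef_pos: [0.4945, -0.1276, 0.0782]
eef_rot: [[0.918, 0.396, -0.0], [0.396, -0.918, -0.0], [-0.0, 0.0, -1.0]]
wrist_force: [-2.7, 0.0, 5.1]
t: 5.3
eef_pos: [0.4945, -0.1277, 0.0782]
eef_rot: [[0.918, 0.395, -0.0], [0.395, -0.918, -0.0], [-0.0, 0.0, -1.0]]
wrist_force: [-2.1, -0.5, 6.1]
t: 5.72
eef_pos: [0.4956, -0.1275, 0.1292]
eef_rot: [[0.918, 0.396, 0.003], [0.396, -0.918, -0.001], [0.003, 0.002, -1.0]]
wrist_force: [-0.0, -0.5, -0.5]
low [0.6208 0.0574] tool mm [ 188.  -120.4   50.4]
m1 [0.5962 0.0328] tool mm [ 155.7 -107.5   50.4]
m2 [0.5779 0.0032] tool mm [127.1 -87.6  50.3]
m3 [ 0.5669 -0.0299] tool mm [104.  -61.6  50.3]
m4 [ 0.5638 -0.0646] tool mm [ 87.4 -30.9  50.3]
m5 [ 0.5688 -0.099 ] tool mm [78.4  2.7 50.4]
high [ 0.5817 -0.1314] tool mm [77.4 37.5 50.4]
yaw tool x 23.306225470799454
```

```bash
python3 -m jog '[[0,0,0,24,-15,0,0],[0,0,0,32,-21,0,0],[0,0,0,32,-21,0,0],[0,0,0,32,-21,0,0],[0,0,0,32,-21,0,0]]' >/dev/null
python3 -m jog '[[0,0,0,28,-16,0,0],[0,0,0,8,-5,0,0],[0,0,0,0,0,0,0],[0,0,0,0,0,0,0]]'| egrep 't:|eef_|wrist_f'
python3 - <<'E'
from h import *
x=[0.6697,-0.0512,-0.2044]
w=imaging.grab_frame('wrist'); g=w['frame'].copy()
f=200/np.tan(np.radians(w['fovy'])/2)
for k in M:
    v=np.array(w['R'])@np.append(W(x,M[k]),.06)+w['t']; u=v[:2]/v[2]*f+[w['cx'],w['cy']]
    if abs(u).max()<2000: cv2.circle(g,tuple(int(i) for i in u),3,(255,0,0),-1)
w['frame']=g; save(w,'w3.png'); tool(x,['low'],.083)
E
```

```text
t: 6.47
eef_pos: [0.6188, 0.0564, 0.1267]
eef_rot: [[0.918, 0.396, -0.002], [0.396, -0.918, -0.001], [-0.002, -0.0, -1.0]]
wrist_force: [-0.4, -0.4, -0.6]
low [0.6208 0.0574] tool mm [ 3.1 -1.2 43.9]
yaw tool x 23.228782310086423
```

View pics/w3.png

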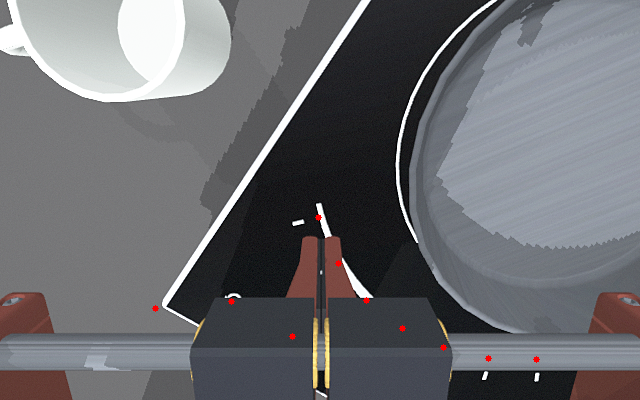

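The model points sit on the strip's thin end: low_end is predicted at (318,217) by tick 1 at (298,222). The pan rim is clear to the right. I lower here.

```bash
python3 -m jog '[[0,0,0,3,-1,10,0],[0,0,0,0,0,18,0],[0,0,0,0,0,15,0],[0,0,0,0,0,4,0],[0,0,0,0,0,0,0]]' | egrep 't:|eef_p|wrist_f'
python3 -m jog '[[0,0,0,0,0,1,0],[0,0,0,0,0,0,0],[0,0,0,0,0,0,0]]' | egrep 't:|eef_p|wrist_f'
python3 - <<'E'
from h import *
tool([0.6697,-0.0512,-0.2044],['low'],.078)
E
```

```text
t: 6.93
eef_pos: [0.6208, 0.0573, 0.0795]
eef_rot: [[0.919, 0.394, -0.003], [0.394, -0.919, -0.001], [-0.003, 0.0, -1.0]]
wrist_force: [-0.1, 0.2, 0.3]
t: 7.18
eef_pos: [0.6225, 0.0591, 0.0805]
eef_rot: [[0.919, 0.395, 0.001], [0.395, -0.919, 0.0], [0.001, 0.0, -1.0]]
wrist_force: [-0.5, -0.2, 0.5]
low [0.6208 0.0574] tool mm [-2.2  0.9  2.5]
yaw tool x 23.286614055297782
```

```bash
python3 -m jog '[[0,0,0,-2,1,2,0],[0,0,0,0,0,0,0],[0,0,0,0,0,0,0]]' | egrep 't:|eef_p|wrist_f'
python3 -m jog '[[0,0,0,0,0,1,0],[0,0,0,0,0,0,0],[0,0,0,0,0,0,0]]' | egrep 't:|eef_p|wrist_f'
python3 - <<'E'
from h import *
tool([0.6697,-0.0512,-0.2044],['low','m1','m2','m3','m4','m5','high'],.078)
E
```

```text
t: 7.43
eef_pos: [0.6218, 0.0582, 0.0788]
eef_rot: [[0.918, 0.396, 0.003], [0.396, -0.918, 0.001], [0.003, 0.0, -1.0]]
wrist_force: [2.0, 3.0, 4.1]
t: 7.68
eef_pos: [0.6218, 0.0582, 0.078]
eef_rot: [[0.918, 0.396, 0.002], [0.396, -0.918, 0.001], [0.003, 0.0, -1.0]]
wrist_force: [1.2, 1.6, 6.7]
low [0.6208 0.0574] tool mm [-1.2  0.3  0. ]
m1 [0.5962 0.0328] tool mm [-33.6  13.2  -0.1]
m2 [0.5779 0.0032] tool mm [-62.1  33.1  -0.1]
m3 [ 0.5669 -0.0299] tool mm [-85.3  59.1  -0.2]
m4 [ 0.5638 -0.0646] tool mm [-101.8   89.8   -0.2]
m5 [ 0.5688 -0.099 ] tool mm [-110.9  123.4   -0.2]
high [ 0.5817 -0.1314] tool mm [-111.9  158.2   -0.2]
yaw tool x 23.324275395112554
```

Contact is about 6 N on the thin end. I start the stroke, one tick at a time.

```bash
python3 -m jog '[[0,0,0,-8.5,2.7,0,0],[0,0,0,-8.4,3,0,0],[0,0,0,-8.3,3.5,0,0],[0,0,0,-8,3.9,0,0]]' | egrep 't:|eef_p|wrist_f'
python3 - <<'E'
from h import *
tool([0.6697,-0.0512,-0.2044],['m1','m2','m3'],.078)
E
```

```text
t: 8.02
eef_pos: [0.5971, 0.0338, 0.0783]
eef_rot: [[0.918, 0.397, 0.004], [0.397, -0.918, 0.002], [0.005, -0.0, -1.0]]
wrist_force: [3.9, 3.6, 5.5]
m1 [0.5962 0.0328] tool mm [-1.2  0.5  0.2]
m2 [0.5779 0.0032] tool mm [-29.8  20.5   0.1]
m3 [ 0.5669 -0.0299] tool mm [-53.   46.4  -0. ]
yaw tool x 23.37433731764128
```

```bash
python3 -m jog '[[0,0,0,-7.6,4.4,0,0],[0,0,0,-7.3,4.8,0.2,0],[0,0,0,-7,5.2,0,0],[0,0,0,-6.7,5.6,0,0]]' | egrep 't:|eef_p|wrist_f'
python3 - <<'E'
from h import *
tool([0.6697,-0.0512,-0.2044],['m2','m3','m4'],.078)
E
```

```text
t: 8.35
eef_pos: [0.5787, 0.0043, 0.078]
eef_rot: [[0.918, 0.397, 0.004], [0.397, -0.918, 0.002], [0.005, -0.0, -1.0]]
wrist_force: [1.6, 4.5, 7.8]
m2 [0.5779 0.0032] tool mm [-1.2  0.8  0. ]
m3 [ 0.5669 -0.0299] tool mm [-24.4  26.7  -0.1]
m4 [ 0.5638 -0.0646] tool mm [-41.   57.4  -0.2]
yaw tool x 23.386049058361557
```

```bash
python3 -m jog '[[0,0,0,-6.4,6,-0.2,0],[0,0,0,-6,6.3,0,0],[0,0,0,-5.6,6.7,0,0],[0,0,0,-5.2,7,0,0]]' | egrep 't:|eef_p|wrist_f'
python3 - <<'E'
from h import *
tool([0.6697,-0.0512,-0.2044],['m3','m4','m5'],.078)
E
```

```text
t: 8.68
eef_pos: [0.5673, -0.0287, 0.078]
eef_rot: [[0.918, 0.397, 0.003], [0.397, -0.918, 0.002], [0.004, -0.001, -1.0]]
wrist_force: [0.8, 4.9, 6.6]
m3 [ 0.5669 -0.0299] tool mm [-0.8  0.9  0. ]
m4 [ 0.5638 -0.0646] tool mm [-17.4  31.5  -0.1]
m5 [ 0.5688 -0.099 ] tool mm [-26.5  65.2  -0.1]
yaw tool x 23.391829982134656
```

```bash
python3 -m jog '[[0,0,0,-4.8,7.3,0,0],[0,0,0,-4.4,7.6,0,0],[0,0,0,-4,7.8,0,0],[0,0,0,-3.6,8,0,0]]' | egrep 't:|eef_p|wrist_f'
python3 - <<'E'
from h import *
tool([0.6697,-0.0512,-0.2044],['m4','m5','high'],.078)
E
```

```text
t: 9.02
eef_pos: [0.5637, -0.0633, 0.0779]
eef_rot: [[0.918, 0.397, 0.002], [0.397, -0.918, 0.002], [0.003, -0.001, -1.0]]
wrist_force: [0.7, 5.5, 7.4]
m4 [ 0.5638 -0.0646] tool mm [-0.4  1.2 -0.1]
m5 [ 0.5688 -0.099 ] tool mm [-9.4 34.8 -0.2]
high [ 0.5817 -0.1314] tool mm [-10.5  69.6  -0.2]
yaw tool x 23.409923204808713
```

```bash
python3 -m jog '[[0,0,0,-3,8.2,-0.2,0],[0,0,0,-2.5,8.5,0,0],[0,0,0,-2,8.7,0,0],[0,0,0,-1.5,8.7,0,0]]' | egrep 't:|eef_p|wrist_f'
python3 - <<'E'
from h import *
tool([0.6697,-0.0512,-0.2044],['m5','high'],.078)
E
```

```text
t: 9.35
eef_pos: [0.5682, -0.0982, 0.0778]
eef_rot: [[0.918, 0.397, 0.0], [0.397, -0.918, 0.002], [0.001, -0.002, -1.0]]
wrist_force: [-1.2, 5.5, 8.6]
m5 [ 0.5688 -0.099 ] tool mm [ 0.2  1.  -0.2]
high [ 0.5817 -0.1314] tool mm [-0.8 35.8 -0.3]
yaw tool x 23.403997542121214
```

```bash
python3 -m jog '[[0,0,0,-1,8.7,-0.3,0],[0,0,0,-0.5,8.8,-0.2,0],[0,0,0,0.2,8.8,0,0],[0,0,0,0.5,8.8,0,0],[0,0,0,0,0,0,0]]' | egrep 't:|eef_p|wrist_f'
python3 -m jog '[[0,0,0,0,0,0,0],[0,0,0,0,0,0,0],[0,0,0,0,0,0,0],[0,0,0,0,0,0,0]]' | egrep 't:|eef_p|wrist_f'
python3 - <<'E'
from h import *
tool([0.6697,-0.0512,-0.2044],['high'],.078)
p=imaging.grab_frame('scene'); save(p,'end.png')
E
```

```text
t: 9.77
eef_pos: [0.5815, -0.1331, 0.078]
eef_rot: [[0.919, 0.395, 0.0], [0.395, -0.919, 0.0], [0.0, -0.0, -1.0]]
wrist_force: [-0.5, 0.0, 8.2]
t: 10.1
eef_pos: [0.5815, -0.1331, 0.0782]
eef_rot: [[0.918, 0.395, 0.001], [0.395, -0.918, -0.001], [0.0, 0.001, -1.0]]
wrist_force: [-0.2, 0.6, 5.6]
high [ 0.5817 -0.1314] tool mm [ 0.8 -1.4  0.2]
yaw tool x 23.29638326976828
```

View pics/end.png

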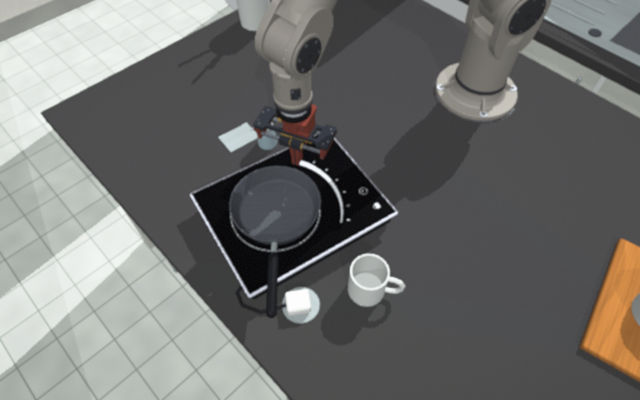

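The fingertips rest on the strip's thick end at about (297,163) with roughly 6 N. The pan (275,205), mug (370,280) and spatula are where they were.

```bash
python3 -c "
from bench import r
print(r.job_done())"
```

```text
the job is handed in; nothing more can be done
None
```

I held the on/off key for about a second, then slid from the thin end to the thick end without lifting; the job is handed in with the fingertips still on the thick end at about 6 N (no verdict was returned).

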